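# Clamp a reagent vial with the undermount cam knob

## Task

Get the reagent vial with the green band ready to be opened one-handed: take it from the red tray and stand it upright on the vial clamp, in the notch of the grey V-jaw, then turn the black cross knob under the clamp's nose (anticlockwise seen from above) until the steel cam holds the vial snugly in the notch. Feel for the bite and stop there, because forcing the knob cracks the vial; then let go, and leave the other vials standing in the tray.

Things in the scene. Friction and masses are not known exactly. Their poses are not given: they have to be found in the camera images.
- vial_4: The vial to clamp: round reagent vial, white with a green band and white screw cap, 73 mm tall; body 29.2 mm across up to 63 mm, cap 23.4 mm across above that. 51 g (varies). Origin: centre of its underside, z up. Loose.
- vial_5: bystander vial, lilac with a yellow band, 31 mm across, 70 mm tall; origin at the centre of its underside. Loose; must stay standing in the tray.
- vial_2: bystander vial, yellow with a blue band, 30 mm across, 65 mm tall; origin at the centre of its underside. Loose; must stay standing in the tray.
- red_tray: Shallow red tray, 150 (its x) x 220 (its y) x 28 mm, floor 2 mm thick, fixed; origin at the centre of its underside. The three vials stand on its floor in a row along its y axis, 66 mm apart, in any order, 30 to 50 mm on the robot's side of its middle.
- clamp_base: Vial clamp, fixed: 12 mm aluminium plate on pillars, top 84 mm, underside 72 mm above the worktop. Origin on the worktop under the knob's axis, z up, x from the knob towards the V-jaw. At -x the plate ends in a round nose of 25 mm radius about the knob's axis; its wide part (112 mm in y) begins at x = +30 mm; front pillars at x = 42, y = +-45 mm.
- clamp_knob: Black cross knob under the nose. Origin on its axis at mid-height, 57 mm above the worktop, z up. Four lobes end in upright bosses, 16 mm diameter, 46 to 68 mm above the worktop, centres 42 mm from the axis along the knob's own +x, -x, +y, -y; bars 11.5 mm wide join them to the hub. Its yaw relative to the clamp base is its turn; 0.3 to 0.9 rad at the start, end stops at 0 and 2.9.
- nest (a point): Point on the plate's top, 31 mm behind the knob's axis: centre of the vial's underside when seated, for the middle setting of the grey V-jaw (sprung shoe with a 90 degree notch open towards the knob, rubber faced, its top 108 mm above the worktop). With the cam at its start the vial has 4.5 to 13 mm of play; standing 5 mm on the knob's side of this point it clears cam and notch.
- cam (a point): Centre of the steel cam's top, 103 mm above the worktop: a disc 14 mm in radius, 17 mm high, fixed on the knob's shaft above the nose, its centre 8 mm off the axis on the knob's own -x side (red dot). Turning the knob anticlockwise seen from above brings it towards the V-jaw. The knob turns with a light steady friction (about 0.1 N m) and stays where it is left.
- jaw_slots (a point): Point on the plate's top 84 mm behind the knob's axis, at the jaw's screws. The jaw is screwed down up to 3.3 mm nearer to or farther from the knob (not measured), so the cam meets the seated vial at a turn of 1.5 to 2.55 rad; from there its force grows by 150 to 250 N per rad and each newton adds about 0.01 N m to the knob's resistance. 4 to 25 N is snug; above that the vial cracks.
Mind the look-alikes: they are no part of the job. Of the things that look like the clamp_base, the larger one is meant.

How it is judged:
On the way, in this order (a step that is already met when the one before it is completed fails the run):
1. the green-banded vial stands upright on the clamp's plate between cam and notch, let go (horizontal distance between vial_4 and nest below 0.014 m and z of vial_4 in the frame of nest between -0.003 and 0.003 m and angle between vial_4's own z axis and vertical below 0.08 rad and contact force between the fingers and vial_4 below 0.3 N), for 0.2 s.
2. the cam presses the vial into the notch (contact force between clamp_knob and vial_4 above 4 N and horizontal distance between vial_4 and nest below 0.007 m), for 0.2 s.
At the end, for the whole second after the job is handed in: The green-banded vial stands upright (within 0.08 rad) on the clamp's plate in the notch, within 7 mm of the nest point, at rest, and the cam by itself presses it into the notch with 4 to 25 N; knob and vial are let go, and the other two vials stand in the tray within 20 mm of where they were (all of step 2 and contact force between clamp_knob and vial_4 below 25 N and z of vial_4 in the frame of nest between -0.003 and 0.003 m and angle between vial_4's own z axis and vertical below 0.08 rad and linear speed of vial_4 below 0.01 m/s and contact force between the fingers and clamp_knob below 0.3 N and angle between each of vial_5, vial_2's own z axis and vertical below 0.1 rad and distance of each of vial_5, vial_2 from where it was at the start of the episode below 0.02 m); the robot touches nothing.
It fails at once if the cam is forced against the vial with more than 25 N (contact force between clamp_knob and vial_4 above 25 N).
It fails at once if another vial is knocked over or carried off (angle between any of vial_5, vial_2's own z axis and vertical above 0.5 rad or distance of any of vial_5, vial_2 from where it was at the start of the episode above 0.05 m).
It also fails if it takes over 72 s, if anything falls off the work surface, if the arm or the gripper's body presses on something with over 40 N, if the wrist force passes 120 N, or if a joint passes its speed limit or range.

## Robot

A 6-joint arm with a two-finger parallel gripper is mounted at the origin on a cart in front of the work surface, level with it; the furniture and walls round the work are solid. World frame = base frame: x ahead of the robot, y to its left, z up, the work surface at z = 0. Lengths are in m, angles in rad, forces in N, time in s.
With the tool pointing down it reaches from about 0.375 to 0.925 m from the base axis. Payload 5.7 kg.
Tool frame: the origin (TCP) lies midway between the tips of the shut fingers; the grasp point (between the pads) lies 19 mm behind it (bot.grip_depth is the z of the grasp point in the tool frame, in m); z points along the fingers, y is the direction in which the jaws open and shut (so a half turn about z gives the same grasp; the last joint's range is limited). The gripper opens to 85 mm and grips with 20 to 120 N. Pads are 22 mm wide; open, the fingers measure 114 mm over their backs; the gripper's body (76 mm by 85 mm) begins 54 mm behind the grasp point. The pads swing forward as they close: fully open they stand 13 mm farther back than shut.
Start: joints at [1.06, 0.359, 1.51, -0, 1.272, -0.115], TCP at [0.231, 0.554, 0.231] pointing down, gripper open.
Joint ranges: [-2.97, 2.97], [-1.01, 2.36], [0.21, 2.38], [-0.96, 4.11], [0.2, 2.71], [-2.98, 2.98]. Speed limits (rad/s): [2.39, 2.39, 3.14, 3.14, 3.14, 3.14].

## Interface

Orientations are given as a unit quaternion [x, y, z, w].
In Python, from station import telemetry, imaging, workorder, bot gives the robot as it stands.
- The arm moves only by the shell command python3 -m handwheel 'ROWS' [OPENING] [FORCE]. ROWS is JSON, one flat list of numbers, 4 for each row, row after row: the shift along the tool's x, y, z in units of 0.8 m (1.0 is 0.8 m), then the turn about the tool's z in units of 180 degrees (1.0 is 180 degrees). A call has 1 to 5 rows; each row is the pose to reach, as a shift and turn from the pose commanded when the call began, along the tool's axes at that moment, turning the shorter way round; what a row does not reach only later rows make up. A row lasts 1/12 s, in which the tool goes at most 41.7 mm and 7.16 degrees, less where a joint would pass 70% of its speed; a pose out of reach is approached as far as the arm can. A call with a number of a shift or a turn outside -1 to 1 is refused whole. A call with a gripper value outside its range is refused whole. OPENING is the closure, from -1 (fully open) to 1 (shut), set as the call begins (- or left out, the last holds). The fingers move at their own pace and stop on an object; FORCE is the grip in N (left out, the last holds). Time passes only in rows, so rows that repeat a pose let the fingers close. It gives the time, the measured TCP pose, the force and the opening at its end, in the units of the state.
- telemetry.state(): the state, without advancing time (a new reading comes with each control period).
- imaging.get_image(name): name is "side" or "top"; returns a dict with "image" (420x560x3 uint8, red, green, blue), "K" (3x3 intrinsics, pixels), "origin" and "rotation" of the camera in the world. Camera axes: x right, y up, looking along -z (the intrinsics and any distortion apply to the point x, -y, -z); pixel columns grow to the right and rows downward; lengths in m; the calibration is good to about 2 mm. A picture is of the moment at which its call begins. There is no depth.
- workorder.finish_job(): hands the job in, once; it reports no verdict.
The state is a dict: "time": time; "q": joint angles; "qvel": joint speeds; "joint_torque": joint torques, N m; "eef_pos": TCP position; "ee_rot": TCP orientation; "ft_force": force on the tool from outside, world axes, zero at the start; "torque": the same for the moment, N m; "grip_width": opening from 0.0 (shut) to 1.0 (fully open).
Only numpy, scipy, OpenCV 4.12 (cv2) and the standard library are available. Lean on these libraries where they do the work, as an engineer would, in place of code of your own. Each camera call takes 0.05 s, during which the arm holds its last target.

## Working session

There is one attempt and no reset: what is moved stays moved. The work goes in short steps, Python scripts to look and compute and a shell command to move; the robot and the scene stay as the last step left them, time stands still between calls to the robot, and variables do not carry over. Pictures are saved under pics/ and viewed, and the job is handed in when it is done.

```bash
ls; mkdir -p pics; python3 - <<'E'
from station import telemetry, imaging, workorder, bot
import cv2,json
print(telemetry.state()); print([a for a in dir(bot) if a[0]!='_'],bot.grip_depth)
for n in("side","top"):
    r=imaging.get_image(n); cv2.imwrite(f"pics/{n}0.png",r["image"][:,:,::-1]); print(n,r["K"],r["origin"],r["rotation"],[k for k in r])
E
```

```text
pics
{'time': 0.0, 'q': array([ 1.05989649e+00,  3.59492171e-01,  1.51144322e+00,  1.61404998e-05,
        1.27245214e+00, -1.15065606e-01]), 'qvel': array([-0.00173036, -0.00070917, -0.00019802,  0.00085268,  0.00130799,
        0.00049001]), 'joint_torque': array([ 2.39000474e-04, -5.27619910e+01, -2.78631699e+01, -5.91454182e-05,
        1.30771773e-02,  1.02636994e-05]), 'eef_pos': array([0.23100141, 0.55302702, 0.23045709]), 'ee_rot': array([ 1.96629790e-01,  9.80477394e-01, -8.51468869e-04, -2.83657252e-04]), 'ft_force': array([ 0.60431586,  0.46045627, -0.24269042]), 'torque': array([ 0.03573472, -0.00211599,  0.03553236]), 'grip_width': 0.9992722562319121}
['Unreachable', 'grip_depth'] -0.0187
side [[454.27846952   0.         276.44844128]
 [  0.         454.27846952 201.38650491]
 [  0.           0.           1.        ]] [1.03042643 0.19152529 1.10497943] [0.11371364 0.23742636 0.86854426 0.41991522] ['image', 'K', 'origin', 'rotation']
top [[459.84936024   0.         284.95391993]
 [  0.         459.84936024 197.97700153]
 [  0.           0.           1.        ]] [ 0.39487163 -0.19938202  1.59541211] [-0.04209389  0.03754579  0.71248502 -0.69941655] ['image', 'K', 'origin', 'rotation']
```

View pics/side0.png

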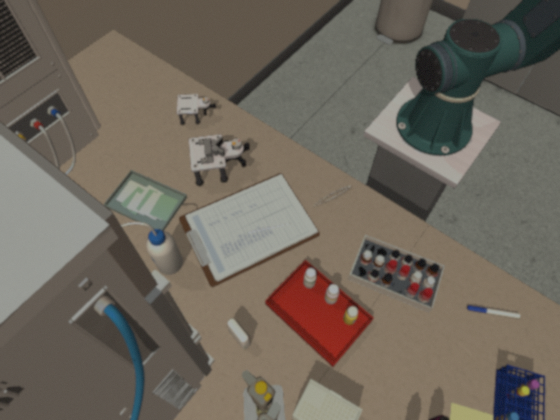

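View pics/top0.png

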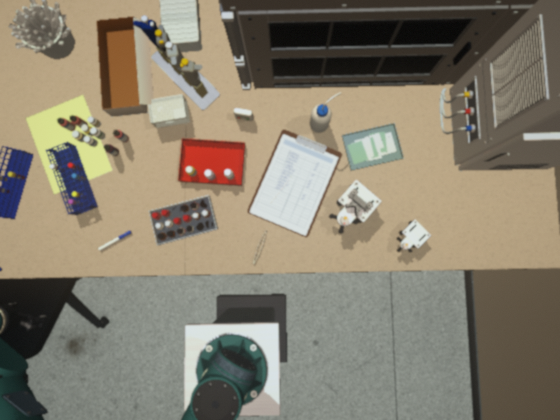

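```bash
cat > h.py <<'E'
from station import telemetry, imaging, workorder, bot
import cv2, numpy as np
from scipy.spatial.transform import Rotation as R
class Cam:
    def __init__(s,n):
        r=imaging.get_image(n); s.im=r["image"][:,:,::-1].copy(); s.K=r["K"]; s.o=np.array(r["origin"])
        q=np.array(r["rotation"]); s.R=R.from_quat(q).as_matrix() if q.size==4 else q
    def proj(s,p):
        c=(np.asarray(p)-s.o)@s.R; return np.array([s.K[0,0]*c[0]/-c[2]+s.K[0,2], s.K[1,1]*-c[1]/-c[2]+s.K[1,2]])
    def ray(s,u,v):
        d=np.array([(u-s.K[0,2])/s.K[0,0],-(v-s.K[1,2])/s.K[1,1],-1]); d=s.R@d; return d/np.linalg.norm(d)
    def atz(s,u,v,z):
        d=s.ray(u,v); return s.o+d*(z-s.o[2])/d[2]
    def crop(s,x0,y0,x1,y1,k,name,pts=()):
        im=cv2.resize(s.im[y0:y1,x0:x1],None,fx=k,fy=k,interpolation=cv2.INTER_CUBIC)
        for p in pts:
            u=s.proj(p); c=(int((u[0]+.5-x0)*k),int((u[1]+.5-y0)*k)); cv2.drawMarker(im,c,(255,0,255),cv2.MARKER_CROSS,10,1)
        for x in range(x0,x1,10): cv2.line(im,(int((x-x0+.5)*k),0),(int((x-x0+.5)*k),4+4*(x%50==0)),(255,255,0),1)
        for y in range(y0,y1,10): cv2.line(im,(0,int((y-y0+.5)*k)),(4+4*(y%50==0),int((y-y0+.5)*k)),(255,255,0),1)
        cv2.imwrite("pics/"+name,im)
def tri(c1,p1,c2,p2):
    d1,d2=c1.ray(*p1),c2.ray(*p2); A=np.stack([d1,-d2],1); t=np.linalg.lstsq(A,c2.o-c1.o,rcond=None)[0]
    a,b=c1.o+t[0]*d1,c2.o+t[1]*d2; return (a+b)/2,np.linalg.norm(a-b)
E
python3 - <<'E'
from h import *
t=Cam("top");s=Cam("side")
t.crop(170,130,250,190,8,"tt.png");t.crop(320,170,390,240,8,"tc.png")
s.crop(260,255,380,365,6,"st.png");s.crop(170,85,260,190,6,"sc.png")
E
```

```text
(no output)
```

View pics/tt.png

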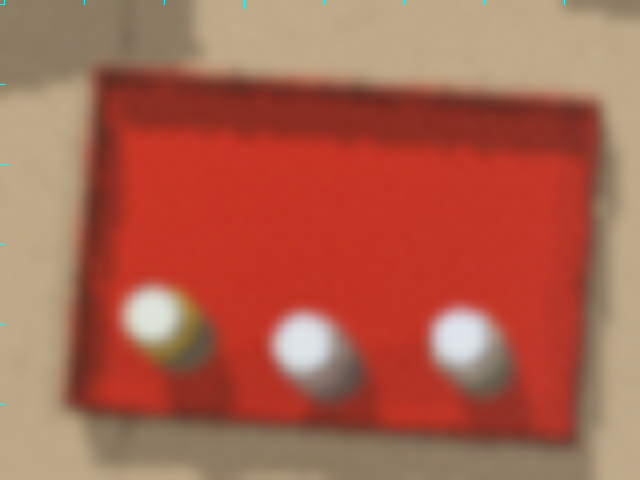

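View pics/tc.png

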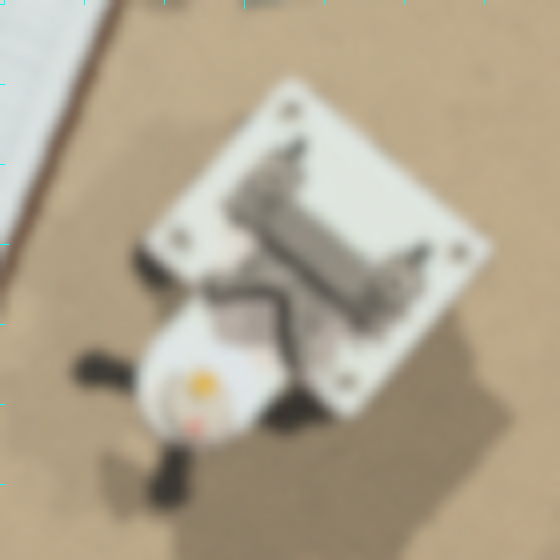

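View pics/st.png

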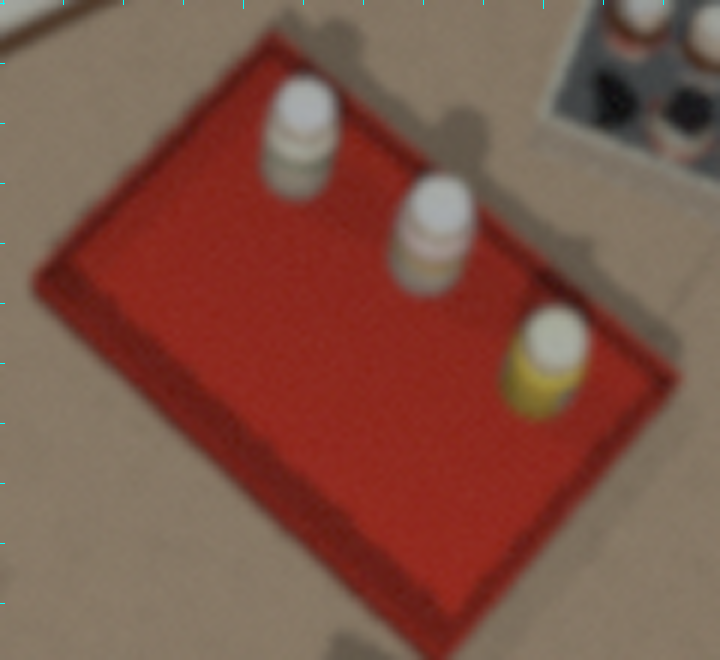

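View pics/sc.png

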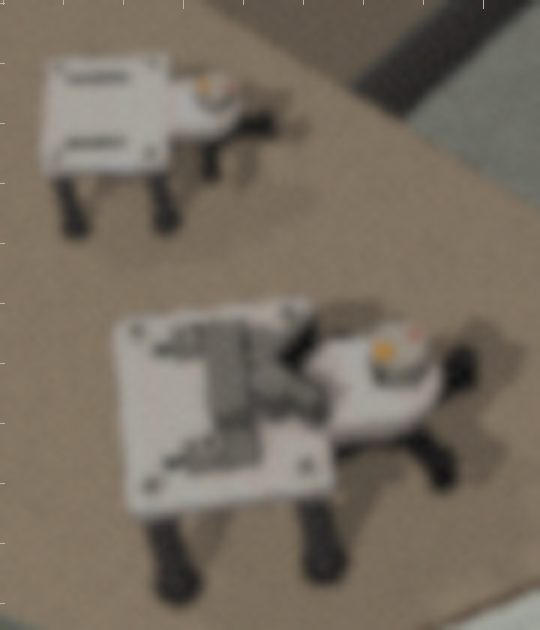

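```bash
python3 - <<'E'
from h import *
from scipy.optimize import least_squares
t=Cam("top");s=Cam("side")
T=lambda u,v,x0,y0,k:(x0+u/k-.5,y0+v/k-.5)
tt=lambda u,v:T(u,v,170,130,8); tc=lambda u,v:T(u,v,320,170,8)
st=lambda u,v:T(u,v,260,255,6); sc=lambda u,v:T(u,v,170,85,6)
for n,a,b,z in(("green?",(460,334),(306,103),.075),("mid",(304,343),(442,207),.072),("yel",(153,315),(557,336),.067)):
    print(n,tri(t,tt(*a),s,st(*b)),t.atz(*tt(*a),z),s.atz(*st(*b),z))
print("tray",[t.atz(*tt(*p),.028).round(4)[:2] for p in((97,68),(600,100),(575,443),(68,407))])
# clamp fit: params x,y,yaw, L(back edge x)
obs=[]
def pts(p):
    x,y,a,L=p; c,w=np.cos(a),np.sin(a)
    f=lambda X,Y,Z:np.array([x+c*X-w*Y,y+w*X+c*Y,Z])
    return f
O=[(t,tc(295,78),"b+"),(t,tc(493,245),"b-"),(t,tc(350,420),"f-"),(t,tc(142,248),"f+"),
   (s,sc(115,325),"b-"),(s,sc(130,515),"b+"),(s,sc(335,490),"f+"),(s,sc(303,298),"f-")]
def res(p):
    f=pts(p);r=[]
    for c,o,k in O:
        P=f(p[3] if k[0]=='b' else .03,.056 if k[1]=='+' else -.056,.084); r+=list(c.proj(P)-o)
    return r
x0=t.atz(*tc(205,385),.084)
for sg in np.linspace(-3,3,13):
    so=least_squares(res,[x0[0],x0[1],sg,.13])
    if so.cost<60: print(so.x,so.cost,np.round(so.fun,1));break
t2=[("gold top",t.atz(*tc(203,384),.103)),("red top",t.atz(*tc(194,427),.103)),("gold s",s.atz(*sc(384,350),.103)),("red s",s.atz(*sc(416,334),.103))]
for n,p in t2: print(n,p)
for p in((95,370),(170,485),(295,410)): print("boss",t.atz(*tc(*p),.068))
E
```

```text
green? (array([6.60337586e-01, 4.89846726e-04, 7.94087126e-02]), np.float64(0.0009768569989985268)) [0.66086117 0.00149345 0.075     ] [ 0.65900174 -0.00075055  0.075     ]
mid (array([0.65925034, 0.06706857, 0.07121434]), np.float64(0.0012119672460159069)) [0.65882745 0.0674665  0.072     ] [0.6598411  0.06664031 0.072     ]
yel (array([0.67309509, 0.13134356, 0.06760724]), np.float64(0.0014194050682338852)) [0.67289199 0.13211682 0.067     ] [0.67323967 0.13068734 0.067     ]
tray [array([0.7896, 0.1656]), array([ 0.771 , -0.0537]), array([ 0.6206, -0.0417]), array([0.6405, 0.1771])]
[ 0.49775045 -0.38627769 -0.72901519  0.12285611] 2.2561034613566346 [-0.9 -0.8  0.4  0.2  0.3 -0.3  0.2 -0.9 -0.3 -0.4  0.3  0.   0.1 -0.6
  0.9 -0.3]
gold top [ 0.4963693  -0.38470741  0.103     ]
red top [ 0.47898502 -0.38049159  0.103     ]
gold s [ 0.49499184 -0.38756765  0.103     ]
red s [ 0.47876031 -0.38207123  0.103     ]
boss [ 0.50541123 -0.34439681  0.068     ]
boss [ 0.45712235 -0.37402946  0.068     ]
boss [ 0.4872362  -0.42684136  0.068     ]
```

```bash
cat >> h.py <<'E'
def plan(x,y,z,phi=None):
    s=telemetry.state(); p=np.array(s["eef_pos"]); M=R.from_quat(s["ee_rot"]).as_matrix()
    d=M.T@(np.array([x,y,z])-p); cur=np.degrees(np.arctan2(M[1,1],M[0,1]))
    tn=0 if phi is None else -((phi-cur+90)%180-90)
    print("t",round(s["time"],2),"p",p.round(4),"phi",round(cur,1),"units",(d/.8).round(4),"turn",round(tn/180,4),"dist mm",round(np.linalg.norm(d)*1e3),"q6",round(s["q"][5],2),"tilt",round(np.degrees(np.arccos(-M[2,2])),2))
E
python3 - <<'E'
from h import *
s=Cam("side")
im=s.im[255:330,295:370]; hsv=cv2.cvtColor(im,cv2.COLOR_BGR2HSV).astype(float); hsv[...,1]=np.clip(hsv[...,1]*2.2,0,255); hsv[...,2]=np.clip(hsv[...,2]*1.3,0,255)
cv2.imwrite("pics/sat.png",cv2.resize(cv2.cvtColor(hsv.astype(np.uint8),cv2.COLOR_HSV2BGR),None,fx=8,fy=8,interpolation=cv2.INTER_CUBIC))
plan(.66,.0005,.2,0)
E
```

```text
t 0.35 p [0.2312 0.5535 0.2311] phi 67.3 units [-0.761  -0.4311  0.039 ] turn 0.374 dist mm 700 q6 -0.12 tilt 0.03
```

View pics/sat.png

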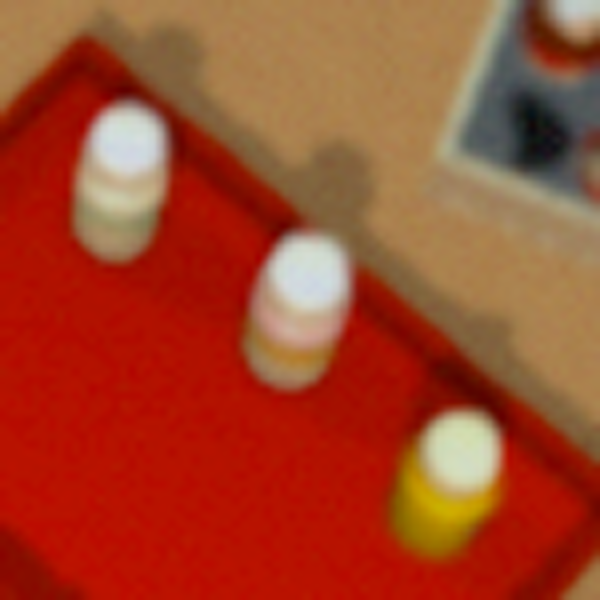

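Candidates for the vial (side-view pixels):
- (310,272): white body with a greenish band. This is the one I choose.
- (333,289): lilac with a yellow band.
- (352,311): yellow.

Candidates for the clamp (top-view pixels):
- (345,218): the larger one, which is the one meant.
- (405,237): the smaller look-alike.

The fitted positions agree with the given sizes: 66 mm vial spacing and 112 mm plate width.

```bash
python3 -m handwheel '[-0.761,-0.431,0.03,0.374, -0.761,-0.431,0.03,0.374, -0.761,-0.431,0.03,0.374, -0.761,-0.431,0.03,0.374, -0.761,-0.431,0.03,0.374]' -1 30; python3 -c "
from h import *
plan(.66,.0005,.2,0)"
```

```text
time: 0.77
eef_pos: [0.3597, 0.3876, 0.2242]
ee_rot: [0.491, 0.871, 0.0, 0.0]
ft_force: [1.0, -0.5, 0.5]
grip_width: 0.998
t 0.77 p [0.3597 0.3876 0.2242] phi 31.2 units [-0.6083  0.0704  0.0303] turn 0.1734 dist mm 491 q6 0.15 tilt 0.02
```

```bash
python3 -m handwheel '[-0.608,0.07,0.03,0.173, -0.608,0.07,0.03,0.173, -0.608,0.07,0.03,0.173, -0.608,0.07,0.03,0.173, -0.608,0.07,0.03,0.173]' -1 30; python3 -c "
from h import *
plan(.66,.0005,.2,0)"
```

```text
time: 1.18
eef_pos: [0.4882, 0.2234, 0.214]
ee_rot: [0.707, 0.707, 0.0, 0.0]
ft_force: [-0.1, 0.7, -0.1]
grip_width: 1.0
t 1.18 p [0.4882 0.2234 0.214 ] phi -0.0 units [-0.2787  0.2147  0.0176] turn -0.0 dist mm 282 q6 0.3 tilt 0.02
```

```bash
python3 -m handwheel '[-0.279,0.215,0.017,0, -0.279,0.215,0.017,0, -0.279,0.215,0.017,0, -0.279,0.215,0.017,0, -0.279,0.215,0.017,0]' -1 30; python3 -m handwheel '[-0.0931,0.0715,0.006,0, -0.0931,0.0715,0.006,0,-0.0931,0.0715,0.006,0,-0.0931,0.0715,0.006,0]'; python3 -c "
from h import *
plan(.66,.0005,.2,0)
t=Cam('top');s=Cam('side');t.crop(180,130,260,190,8,'t1.png');s.crop(260,230,360,320,6,'s1.png')"
```

```text
time: 1.6
eef_pos: [0.6163, 0.0593, 0.2039]
ee_rot: [0.705, 0.709, 0.0, 0.0]
ft_force: [1.0, 0.4, -1.0]
grip_width: 1.001
time: 1.93
eef_pos: [0.675, -0.0162, 0.1985]
ee_rot: [0.706, 0.708, -0.0, 0.001]
ft_force: [0.9, 0.3, -0.5]
grip_width: 1.0
t 1.93 p [ 0.675  -0.0162  0.1985] phi 0.2 units [ 0.021  -0.0187 -0.002 ] turn 0.0009 dist mm 23 q6 -0.13 tilt 0.08
```

View pics/t1.png

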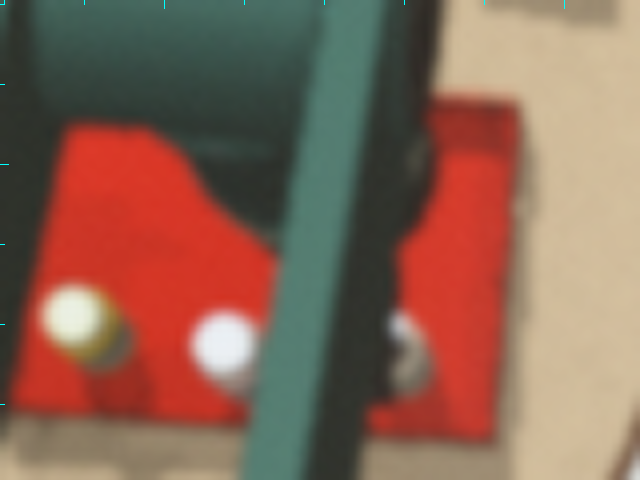

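View pics/s1.png

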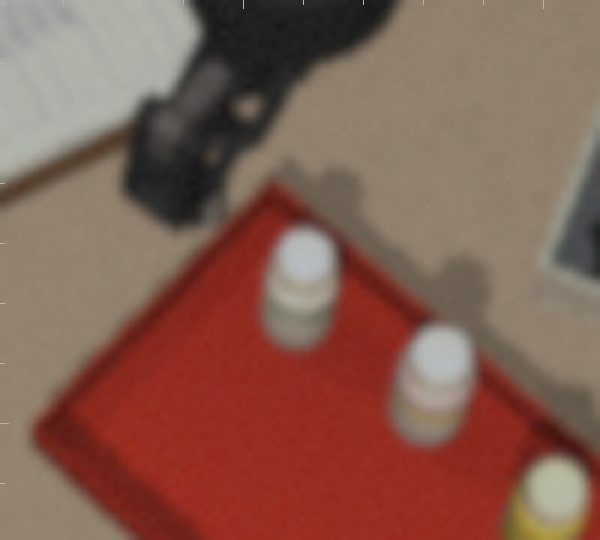

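```bash
python3 -m handwheel '[0.021,-0.0187,0,0,0.021,-0.0187,0,0,0.021,-0.0187,0,0,0.021,-0.0187,0,0]'; python3 -c "
from h import *
plan(.66,.0005,.032,0)"
```

```text
time: 2.37
eef_pos: [0.6574, 0.0052, 0.1996]
ee_rot: [0.704, 0.71, 0.0, 0.0]
ft_force: [0.4, 0.2, 0.2]
grip_width: 0.998
t 2.37 p [0.6574 0.0052 0.1996] phi 0.5 units [-0.0058  0.0031  0.2094] turn 0.0027 dist mm 168 q6 -0.11 tilt 0.02
```

```bash
python3 -m handwheel '[0,0,0,0,0,0,0,0]'; python3 -c "
from h import *
plan(.66,.0005,.032,0)"
```

```text
time: 2.53
eef_pos: [0.6581, 0.0041, 0.1994]
ee_rot: [0.705, 0.71, 0.0, 0.0]
ft_force: [0.1, -0.9, 0.7]
grip_width: 1.002
t 2.53 p [0.6581 0.0041 0.1994] phi 0.4 units [-0.0045  0.0022  0.2092] turn 0.0022 dist mm 167 q6 -0.11 tilt 0.03
```

```bash
python3 -m handwheel '[-0.0045,0.0022,0.1,0.002,-0.0045,0.0022,0.1,0.002,-0.0045,0.0022,0.1,0.002,-0.0045,0.0022,0.1,0.002,-0.0045,0.0022,0.1,0.002]'; python3 -c "
from h import *
plan(.66,.0005,.032,0)
s=Cam('side');s.crop(260,230,360,320,6,'s2.png',[(.66,.0005,.075)])"
```

```text
time: 2.95
eef_pos: [0.6607, 0.0001, 0.1205]
ee_rot: [0.707, 0.707, 0.0, 0.001]
ft_force: [0.6, -0.7, 0.4]
grip_width: 0.999
t 2.95 p [6.607e-01 1.000e-04 1.205e-01] phi 0.0 units [ 0.0005 -0.001   0.1106] turn 0.0 dist mm 88 q6 -0.1 tilt 0.07
```

View pics/s2.png

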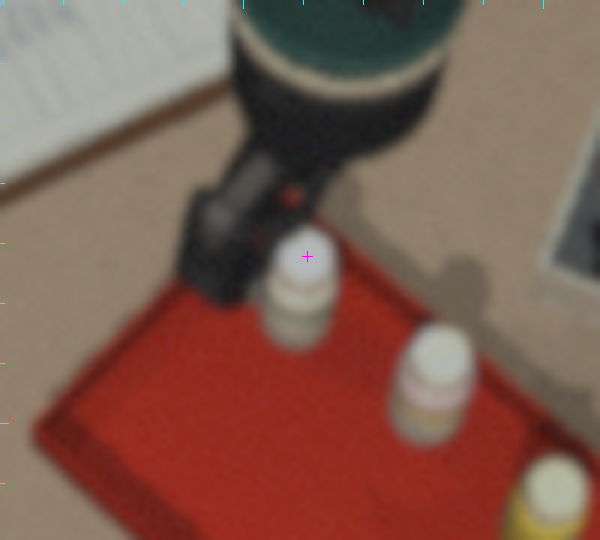

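```bash
python3 -m handwheel '[0.0005,-0.0005,0.05,0,0.0005,-0.0005,0.1,0,0.0005,-0.0005,0.11,0,0.0005,-0.0005,0.11,0,0.0005,-0.0005,0.11,0]'; python3 -c "
from h import *
plan(.66,.0005,.032,0)
s=Cam('side');s.crop(260,230,360,320,6,'s3.png',[(.66,.0005,.075)])"
```

```text
time: 3.42
eef_pos: [0.6606, 0.0006, 0.033]
ee_rot: [0.707, 0.707, 0.001, 0.001]
ft_force: [0.2, -0.1, -0.3]
grip_width: 1.001
t 3.42 p [6.606e-01 6.000e-04 3.300e-02] phi 0.0 units [-0.0001 -0.0008  0.0012] turn 0.0001 dist mm 1 q6 -0.1 tilt 0.11
```

View pics/s3.png

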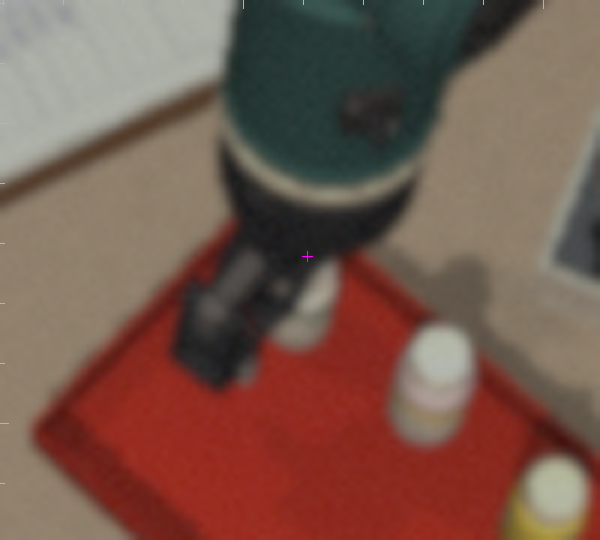

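Both fingers straddle the vial: the near finger is at about side pixel (299,285) and the vial at (311,280). Closing now.

```bash
python3 -m handwheel '[0,0,0,0,0,0,0,0,0,0,0,0,0,0,0,0,0,0,0,0]' 1 30;python3 -m handwheel '[0,0,0,0,0,0,0,0,0,0,0,0]' 1 30; python3 -c "
from h import *
plan(.66,.0005,.13,0)"
```

```text
time: 3.88
eef_pos: [0.6597, 0.0006, 0.0319]
ee_rot: [0.707, 0.707, 0.0, 0.0]
ft_force: [-0.1, -0.2, 5.1]
grip_width: 0.338
time: 4.13
eef_pos: [0.6597, 0.0006, 0.0319]
ee_rot: [0.707, 0.707, 0.0, 0.0]
ft_force: [-1.1, 0.5, 6.7]
grip_width: 0.327
t 4.13 p [6.597e-01 6.000e-04 3.190e-02] phi 0.0 units [-0.0002  0.0005 -0.1227] turn 0.0001 dist mm 98 q6 -0.1 tilt 0.04
```

```bash
python3 -m handwheel '[0,0,-0.03,0,0,0,-0.08,0,0,0,-0.13,0,0,0,-0.18,0,0,0,-0.21,0]'; python3 -m handwheel '[0,0,0,0,0,0,0,0]'; python3 -c "
from h import *
s=Cam('side');s.crop(240,200,380,320,5,'s4.png')
plan(.5208,-.4069,.22,-130)"
```

```text
time: 4.55
eef_pos: [0.6609, 0.0006, 0.2035]
ee_rot: [0.707, 0.707, 0.001, 0.002]
ft_force: [1.4, -0.2, 0.5]
grip_width: 0.335
time: 4.72
eef_pos: [0.6604, 0.0006, 0.201]
ee_rot: [0.707, 0.707, 0.001, 0.001]
ft_force: [0.1, -0.0, -0.7]
grip_width: 0.339
t 4.77 p [0.659  0.0007 0.1989] phi 0.0 units [-0.5095 -0.1729 -0.0263] turn -0.2777 dist mm 431 q6 -0.1 tilt 0.01
```

View pics/s4.png

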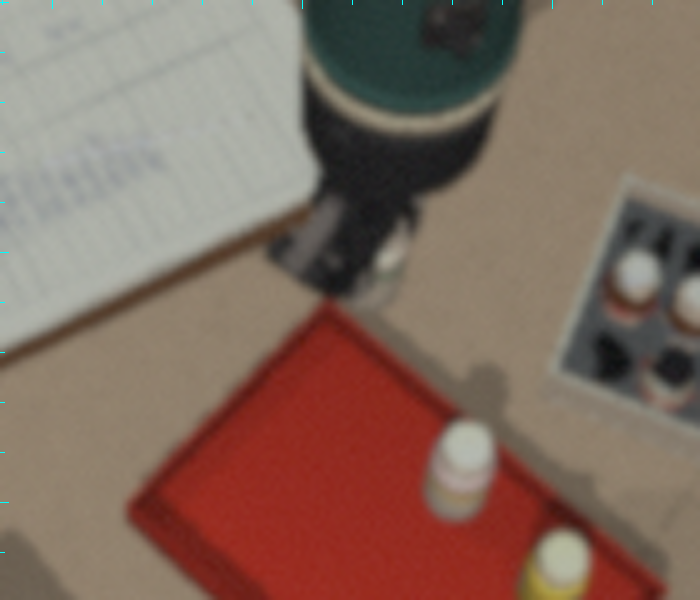

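```bash
python3 -m handwheel '[-0.504,-0.179,-0.03,0,-0.504,-0.179,-0.03,0,-0.504,-0.179,-0.03,0,-0.504,-0.179,-0.03,0,-0.504,-0.179,-0.03,0]'; python3 -m handwheel '[0,0,0,0,0,0,0,0,0,0,0,0]'; python3 -c "
from h import *
plan(.516,-.4026,.22)"
```

```text
time: 5.18
eef_pos: [0.5874, -0.1961, 0.2082]
ee_rot: [0.707, 0.707, -0.001, -0.002]
ft_force: [0.2, -0.8, -0.3]
grip_width: 0.329
time: 5.43
eef_pos: [0.5887, -0.1948, 0.2088]
ee_rot: [0.707, 0.707, -0.0, -0.002]
ft_force: [-0.2, 0.2, 0.2]
grip_width: 0.335
t 5.43 p [ 0.5887 -0.1948  0.2088] phi -0.1 units [-0.2598 -0.0906 -0.0142] turn 0.0 dist mm 220 q6 -0.43 tilt 0.22
```

```bash
python3 -m handwheel '[-0.26,-0.0906,-0.014,0,-0.26,-0.0906,-0.014,0,-0.26,-0.0906,-0.014,0,-0.26,-0.0906,-0.014,0,-0.26,-0.0906,-0.014,0]'; python3 -m handwheel '[-0.026,-0.009,0,0,-0.026,-0.009,0,0,-0.026,-0.009,0,0]';python3 -m handwheel '[0,0,0,0,0,0,0,0]'; python3 -c "
from h import *
plan(.516,-.4026,.15)"
```

```text
time: 5.85
eef_pos: [0.5215, -0.3911, 0.2203]
ee_rot: [0.706, 0.708, 0.0, -0.001]
ft_force: [-0.2, -0.9, -1.0]
grip_width: 0.336
time: 6.1
eef_pos: [0.5143, -0.412, 0.2201]
ee_rot: [0.707, 0.707, 0.0, -0.001]
ft_force: [0.4, 0.7, -1.3]
grip_width: 0.335
time: 6.27
eef_pos: [0.5149, -0.4103, 0.2207]
ee_rot: [0.706, 0.708, 0.0, -0.001]
ft_force: [-0.1, 0.4, -0.4]
grip_width: 0.336
t 6.27 p [ 0.5149 -0.4103  0.2207] phi 0.1 units [0.0095 0.0014 0.0884] turn 0.0 dist mm 71 q6 -0.78 tilt 0.1
```

```bash
python3 -m handwheel '[0.0095,0.0014,0.03,0,0.0095,0.0014,0.06,0,0.0095,0.0014,0.088,0,0.0095,0.0014,0.088,0,0.0095,0.0014,0.088,0]'; python3 -m handwheel '[0,0,0,0,0,0,0,0]'; python3 -c "
from h import *
plan(.516,-.4026,.116)
p=telemetry.state()['eef_pos']
n=[(.5208,-.4069,.084),(.497,-.386,.103),(p[0],p[1],p[2]-.03),(p[0],p[1],p[2]+.043)]
s=Cam('side');s.crop(170,60,270,160,6,'s5.png',n)
s=Cam('top');s.crop(310,160,390,240,7,'t5.png',n)
"
```

```text
time: 6.68
eef_pos: [0.5151, -0.4029, 0.15]
ee_rot: [0.706, 0.708, 0.0, -0.002]
ft_force: [-0.1, 0.4, 0.0]
grip_width: 0.334
time: 6.85
eef_pos: [0.5166, -0.4055, 0.1529]
ee_rot: [0.707, 0.707, 0.0, 0.002]
ft_force: [0.0, -0.4, -1.2]
grip_width: 0.334
t 6.85 p [ 0.5166 -0.4055  0.1529] phi 0.1 units [ 0.0037 -0.0008  0.0461] turn 0.0 dist mm 37 q6 -0.77 tilt 0.18
```

View pics/s5.png

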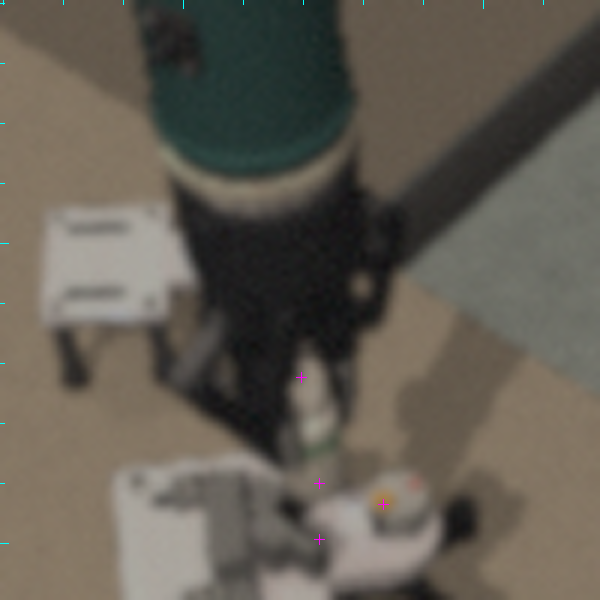

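View pics/t5.png

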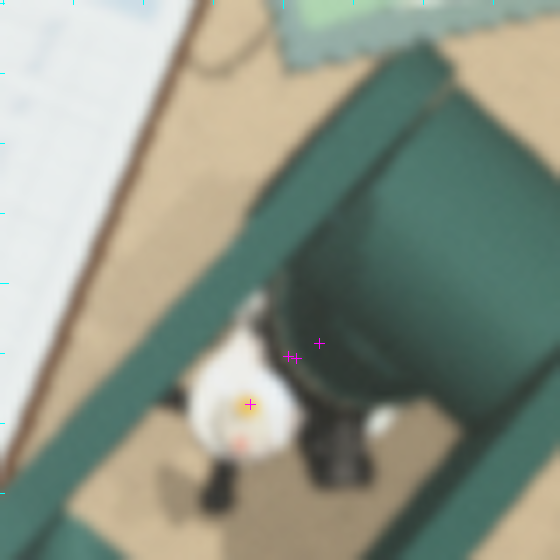

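```bash
python3 -c "
from h import *
p=telemetry.state()['eef_pos'];print(p)
n=[(p[0],p[1],p[2]-.03),(p[0],p[1],p[2]+.043)]
s=Cam('side');s.crop(205,105,250,155,12,'s6.png',n)
"
```

```text
[ 0.51622504 -0.40567311  0.15274865]
```

View pics/s6.png

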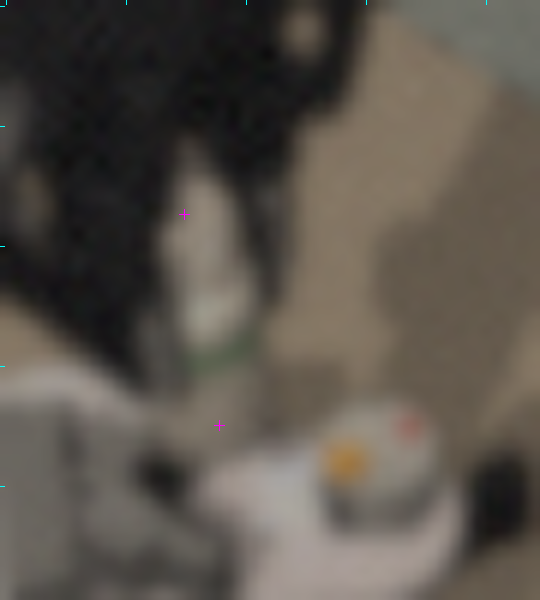

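```bash
python3 -m handwheel '[0.0035,-0.0005,0.015,0,0.0035,-0.0005,0.03,0,0.0035,-0.0005,0.036,0,0.0035,-0.0005,0.036,0,0.0035,-0.0005,0.036,0]'; python3 -m handwheel '[0,0,0,0,0,0,0,0,0,0,0,0]'; python3 -c "
from h import *
plan(.516,-.4026,.114)"
```

```text
time: 7.42
eef_pos: [0.5146, -0.4022, 0.1218]
ee_rot: [0.707, 0.707, -0.0, -0.001]
ft_force: [0.2, 0.4, -0.6]
grip_width: 0.335
time: 7.67
eef_pos: [0.5151, -0.4026, 0.1227]
ee_rot: [0.707, 0.707, -0.0, 0.0]
ft_force: [0.1, 0.3, 0.0]
grip_width: 0.332
t 7.67 p [ 0.5151 -0.4026  0.1227] phi 0.0 units [-0.      0.0011  0.0109] turn 0.0 dist mm 9 q6 -0.77 tilt 0.05
```

```bash
python3 -m handwheel '[0,0.001,0.004,0,0,0.001,0.007,0,0,0.001,0.008,0,0,0.001,0.008,0,0,0.001,0.008,0]'; for i in 1 2 3; do python3 -m handwheel '[0,0,0.0012,0,0,0,0.0012,0,0,0,0.0012,0]'; done
```

```text
time: 8.08
eef_pos: [0.5156, -0.4021, 0.1156]
ee_rot: [0.707, 0.707, -0.0, -0.0]
ft_force: [-0.5, 0.8, -0.8]
grip_width: 0.335
time: 8.33
eef_pos: [0.5157, -0.4022, 0.1148]
ee_rot: [0.707, 0.707, -0.0, -0.0]
ft_force: [0.5, -0.3, -0.4]
grip_width: 0.328
time: 8.58
eef_pos: [0.5156, -0.4022, 0.1138]
ee_rot: [0.707, 0.707, -0.0, -0.0]
ft_force: [0.2, -1.1, -0.8]
grip_width: 0.333
time: 8.83
eef_pos: [0.5157, -0.4024, 0.1134]
ee_rot: [0.707, 0.707, -0.0, 0.0]
ft_force: [-0.7, 0.6, 3.4]
grip_width: 0.332
```

```bash
python3 -m handwheel '[0,0,0,0,0,0,0,0,0,0,0,0,0,0,0,0,0,0,0,0]' -0.3; python3 -m handwheel '[0,0,0,0,0,0,0,0,0,0,0,0,0,0,0,0,0,0,0,0]' -1; python3 -m handwheel '[0,0,-0.03,0,0,0,-0.08,0,0,0,-0.12,0,0,0,-0.15,0,0,0,-0.15,0]'; python3 -c "
from h import *
plan(.516,-.4026,.25)"
```

```text
time: 9.25
eef_pos: [0.5156, -0.4022, 0.1128]
ee_rot: [0.707, 0.707, -0.0, -0.0]
ft_force: [0.6, 0.2, 0.2]
grip_width: 0.647
time: 9.67
eef_pos: [0.5157, -0.4023, 0.1129]
ee_rot: [0.707, 0.707, -0.0, 0.0]
ft_force: [-0.2, 0.4, -0.6]
grip_width: 1.002
time: 10.08
eef_pos: [0.5183, -0.4047, 0.2395]
ee_rot: [0.707, 0.707, 0.0, 0.005]
ft_force: [1.4, -0.7, 1.1]
grip_width: 0.995
t 10.08 p [ 0.5183 -0.4047  0.2395] phi 0.0 units [ 0.0025 -0.0028 -0.0132] turn 0.0 dist mm 11 q6 -0.77 tilt 0.61
```

```bash
python3 -m handwheel '[0.25,-0.08,-0.02,0.07,0.25,-0.08,-0.02,0.07,0.25,-0.08,-0.02,0.07,0.25,-0.08,-0.02,0.07,0.25,-0.08,-0.02,0.07]' 0.5; python3 -m handwheel '[0,0,0,0,0,0,0,0,0,0,0,0]'; python3 -c "
from h import *
plan(.507,-.345,.15,-14)
n=[(.516,-.4026,.084),(.516,-.4026,.157)]
s=Cam('side');s.crop(185,110,255,180,8,'s7.png',n)
s=Cam('top');s.crop(320,170,390,240,8,'t7.png',n)
"
```

```text
time: 10.5
eef_pos: [0.451, -0.2026, 0.2482]
ee_rot: [0.781, 0.625, -0.0, -0.0]
ft_force: [0.6, -0.0, -0.8]
grip_width: 0.303
time: 10.75
eef_pos: [0.4527, -0.2047, 0.2488]
ee_rot: [0.78, 0.626, -0.0, 0.001]
ft_force: [0.6, -0.5, 0.3]
grip_width: 0.248
t 10.75 p [ 0.4527 -0.2047  0.2488] phi -12.5 units [-0.1563  0.1042  0.1237] turn 0.0081 dist mm 180 q6 -0.34 tilt 0.07
```

View pics/s7.png

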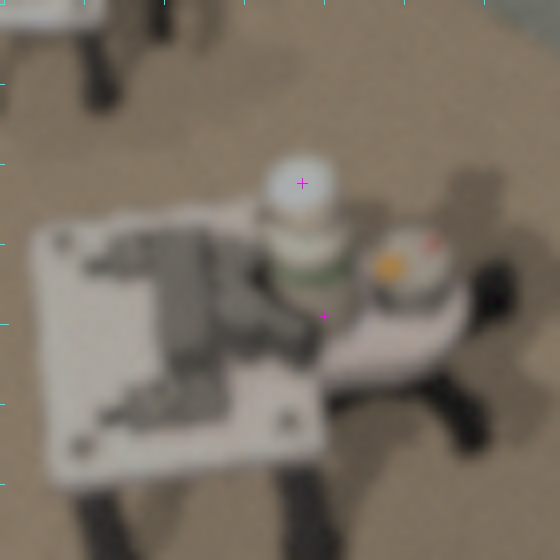

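View pics/t7.png

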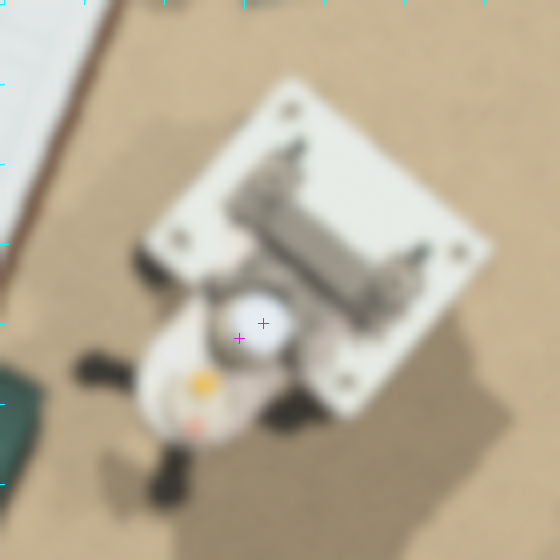

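```bash
python3 -c "
from h import *
plan(.4526,-.3741,.15,-105)"
```

```text
t 10.85 p [ 0.453  -0.2056  0.2486] phi -12.6 units [-0.2056  0.0455  0.1235] turn -0.4868 dist mm 195 q6 -0.34 tilt 0.05
```

```bash
python3 -m handwheel '[-0.2056,0.0455,0.06,0.513,-0.2056,0.0455,0.1,0.513,-0.2056,0.0455,0.1,0.513,-0.2056,0.0455,0.1,0.513,-0.2056,0.0455,0.1,0.513]' 0.3;  python3 -c "
from h import *
plan(.4526,-.3741,.15,-105)"
```

```text
time: 11.27
eef_pos: [0.4513, -0.3782, 0.1659]
ee_rot: [0.936, 0.351, -0.001, 0.0]
ft_force: [0.4, 0.6, -0.1]
grip_width: 0.349
t 11.27 p [ 0.4513 -0.3782  0.1659] phi -48.9 units [ 0.0046 -0.0028  0.0199] turn 0.3115 dist mm 17 q6 0.04 tilt 0.08
```

```bash
python3 -m handwheel '[0.0,-0.0,0.01,0.31,0,0,0.01,0.31,0,0,0.01,0.31,0,0,0.01,0.31,0,0,0.01,0.31]';  python3 -m handwheel '[0.0,-0.0,0.0,0.115,0,0,0,0.115,0,0,0,0.115,0,0,0,0.115,0,0,0,0.115]'; python3 -c "
from h import *
plan(.4526,-.3741,.09,-105)
n=[(.4564,-.3751,.068)]
s=Cam('side');s.crop(185,90,265,170,7,'s8.png',n)
s=Cam('top');s.crop(310,170,390,240,8,'t8.png',n)"
```

```text
time: 11.68
eef_pos: [0.4519, -0.3746, 0.1598]
ee_rot: [0.999, 0.047, -0.0, -0.0]
ft_force: [0.3, -0.5, 0.4]
grip_width: 0.35
time: 12.1
eef_pos: [0.452, -0.374, 0.1602]
ee_rot: [0.992, -0.129, -0.0, 0.0]
ft_force: [-0.7, 0.3, 0.0]
grip_width: 0.352
t 12.1 p [ 0.452  -0.374   0.1602] phi -104.8 units [ 0.0008 -0.0002  0.0877] turn 0.0012 dist mm 70 q6 1.02 tilt 0.02
```

View pics/s8.png

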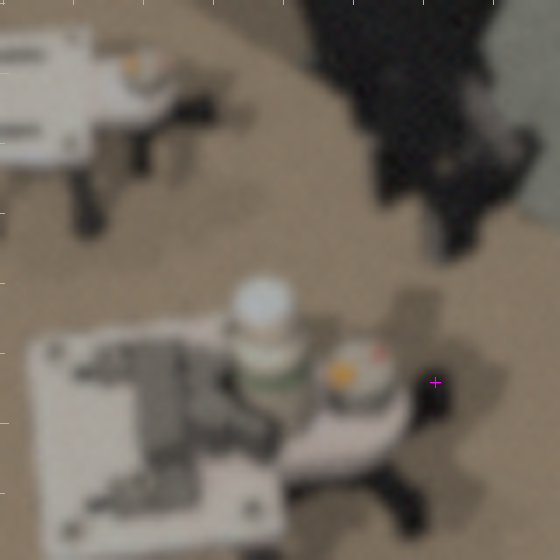

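View pics/t8.png

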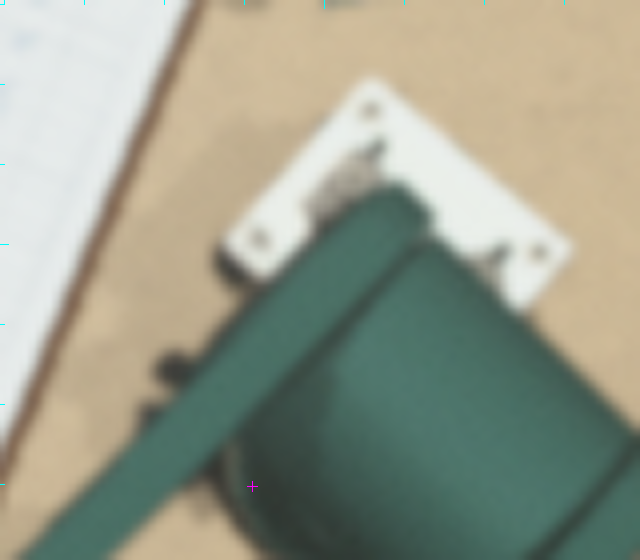

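```bash
python3 -m handwheel '[0.0008,0,0.04,0,0.0008,0,0.08,0,0.0008,0,0.1,0,0.0008,0,0.1,0,0.0008,0,0.1,0]'; python3 -m handwheel '[0,0,0.01,0,0,0,0.02,0,0,0,0.03,0,0,0,0.0375,0,0,0,0.0375,0]'; python3 -c "
from h import *
plan(.4526,-.3741,.05,-105)
s=Cam('side');s.crop(185,90,265,170,7,'s9.png')"
```

```text
time: 12.62
eef_pos: [0.4521, -0.3727, 0.0801]
ee_rot: [0.992, -0.129, -0.001, -0.001]
ft_force: [0.8, -0.8, 0.1]
grip_width: 0.352
time: 13.03
eef_pos: [0.452, -0.3724, 0.0496]
ee_rot: [0.992, -0.13, -0.001, -0.001]
ft_force: [0.3, -0.4, -0.6]
grip_width: 0.356
t 13.03 p [ 0.452  -0.3724  0.0496] phi -104.9 units [ 0.0013  0.0018 -0.0005] turn 0.0006 dist mm 2 q6 1.02 tilt 0.11
```

View pics/s9.png

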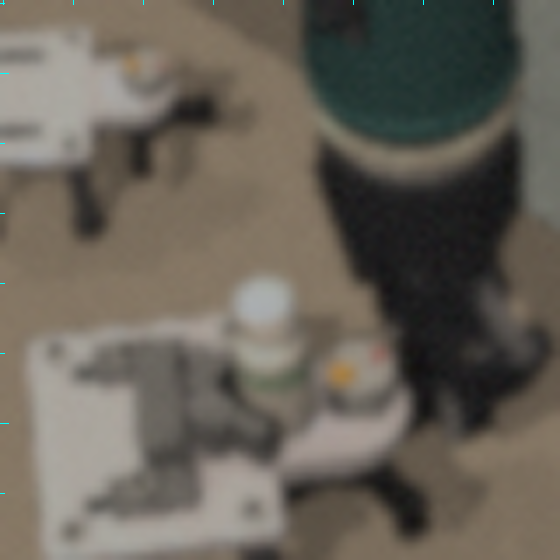

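```bash
cat >> h.py <<'E'
AX=np.array([.497,-.386])
def arc(alphas,r=.047,z=.05,half=0):
    "rows for tool at world angle alpha(deg) on circle, tool y along tangent (alpha+90-360+half)"
    s=telemetry.state(); p=np.array(s["eef_pos"]); M=R.from_quat(s["ee_rot"]).as_matrix()
    cur=np.degrees(np.arctan2(M[1,1],M[0,1]))
    a0=np.degrees(np.arctan2(*(p[:2]-AX)[::-1]))%360
    print("t",round(s["time"],2),"alpha now",a0.round(2),"clamp",round(a0+41.8,1),"r",np.linalg.norm(p[:2]-AX).round(4),"z",p[2].round(4),"phi",cur.round(1),"q6",s["q"][5].round(2),"grip",round(s["grip_width"],3))
    for a in alphas:
        t=np.r_[AX+r*np.array([np.cos(np.radians(a)),np.sin(np.radians(a))]),z]
        d=M.T@(t-p)/.8; tn=-(((a-270+half)-cur+180)%360-180)/180
        print(a,",".join(f"{v:.4f}" for v in (*d,tn)))
def fts():
    s=telemetry.state(); p=s["eef_pos"]; d=p[:2]-AX; d/=np.linalg.norm(d); f=s["ft_force"]
    print("tang",round(float(-f[0]*d[1]+f[1]*d[0]),2),"rad",round(float(f[:2]@d),2),"fz",round(float(f[2]),2),"Mz",round(float(s["torque"][2]),3))
E
python3 -m handwheel '[0,0,0,0,0,0,0,0]' 0.5; python3 -c "
from h import *
fts();arc([170,177,184,190,197])"
```

```text
time: 13.25
eef_pos: [0.4528, -0.3733, 0.051]
ee_rot: [0.992, -0.13, 0.0, 0.0]
ft_force: [-0.1, 1.2, -0.0]
grip_width: 0.253
tang -1.11 rad 0.44 fz -0.03 Mz -0.011
t 13.25 alpha now 163.91 clamp 205.7 r 0.046 z 0.051 phi -104.9 q6 1.02 grip 0.253
170 -0.0011,0.0062,0.0013,-0.0272
177 -0.0000,0.0133,0.0013,-0.0661
184 0.0019,0.0202,0.0013,-0.1050
190 0.0042,0.0259,0.0013,-0.1383
197 0.0076,0.0322,0.0013,-0.1772
```

```bash
python3 -m handwheel '[-0.0011,0.0035,0.001,-0.014,-0.0011,0.0062,0.001,-0.027,-0.0005,0.0095,0.001,-0.047,0,0.0133,0.001,-0.066,0,0.0133,0.001,-0.066]' 0.5; python3 -c "
from h import *
fts();arc([180,184,188,192,197])"
```

```text
time: 13.67
eef_pos: [0.4501, -0.3834, 0.0503]
ee_rot: [1.0, -0.025, 0.0, 0.0]
ft_force: [0.8, 0.0, -0.1]
grip_width: 0.251
tang -0.07 rad -0.76 fz -0.13 Mz -0.064
t 13.67 alpha now 176.89 clamp 218.7 r 0.047 z 0.0503 phi -92.9 q6 0.8 grip 0.251
180 0.0001,0.0032,0.0003,-0.0162
184 0.0004,0.0073,0.0003,-0.0384
188 0.0011,0.0113,0.0003,-0.0607
192 0.0020,0.0153,0.0003,-0.0829
197 0.0035,0.0202,0.0003,-0.1107
```

```bash
python3 -m handwheel '[0.0001,0.0032,0,-0.016,0.0004,0.0073,0,-0.038,0.0011,0.0113,0,-0.061,0.002,0.0153,0,-0.083,0.0035,0.0202,0,-0.111]'; python3 -c "
from h import *
fts();arc([197])
s=Cam('side');s.crop(185,90,265,170,7,'s10.png')"
```

```text
time: 14.08
eef_pos: [0.4519, -0.3988, 0.0502]
ee_rot: [0.989, 0.148, 0.0, -0.001]
ft_force: [1.8, 4.3, 0.2]
grip_width: 0.251
tang -3.62 rad -2.94 fz 0.19 Mz -0.012
t 14.08 alpha now 195.88 clamp 237.7 r 0.0469 z 0.0502 phi -73.0 q6 0.44 grip 0.251
197 -0.0002,0.0011,0.0002,0.0001
```

View pics/s10.png

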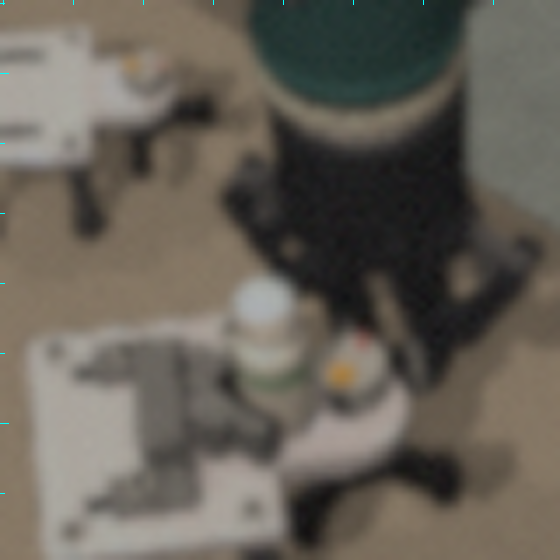

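```bash
python3 -m handwheel '[0,-0.003,0,0,0,-0.003,-0.03,0,0,-0.003,-0.08,0,0,-0.003,-0.125,0,0,-0.003,-0.125,0]';  python3 -m handwheel '[0,0,0,0,0,0,0,0]' 0.4; python3 -c "
from h import *
fts();arc([102.5],z=.15)"
```

```text
time: 14.55
eef_pos: [0.4544, -0.4008, 0.1573]
ee_rot: [0.989, 0.146, 0.003, 0.005]
ft_force: [0.5, -0.3, -0.1]
grip_width: 0.25
time: 14.72
eef_pos: [0.4508, -0.397, 0.15]
ee_rot: [0.989, 0.146, -0.0, 0.0]
ft_force: [-0.6, 0.9, -0.1]
grip_width: 0.3
tang -0.98 rad 0.37 fz -0.13 Mz -0.028
t 14.72 alpha now 193.41 clamp 235.2 r 0.0475 z 0.15 phi -73.2 q6 0.44 grip 0.3
102.5 0.0636,-0.0550,-0.0001,0.5240
```

```bash
python3 -m handwheel '[0.0636,-0.055,0,0.524,0.0636,-0.055,0,0.524,0.0636,-0.055,0,0.524,0.0636,-0.055,0,0.524,0.0636,-0.055,0,0.524]';  python3 -c "
from h import *
arc([102.5],z=.15)
s=Cam('side');s.crop(185,110,265,180,8,'s11.png')"
```

```text
time: 15.13
eef_pos: [0.4861, -0.3387, 0.1478]
ee_rot: [0.986, -0.164, -0.002, -0.001]
ft_force: [0.5, 0.1, 0.4]
grip_width: 0.3
t 15.13 alpha now 102.98 clamp 144.8 r 0.0486 z 0.1478 phi -108.9 q6 1.18 grip 0.3
102.5 0.0014,0.0014,-0.0027,0.3257
```

View pics/s11.png

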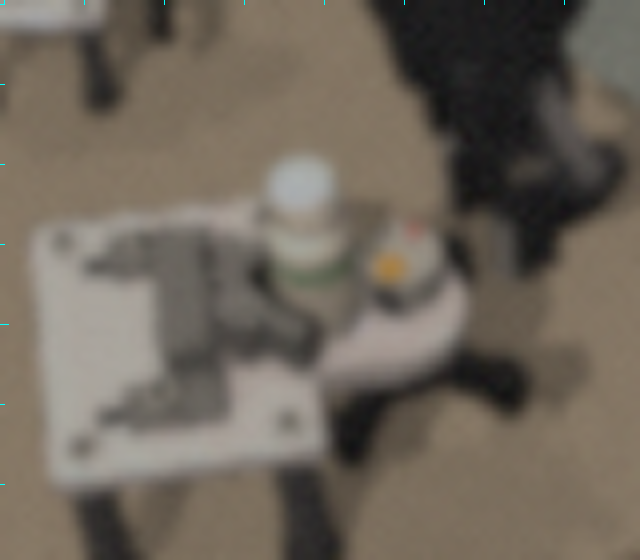

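```bash
python3 -m handwheel '[0.0005,0,0,0.326,0.0005,0,0,0.326,0.0005,0,0,0.326,0.0005,0,0,0.326,0.0005,0,0,0.326]';  python3 -m handwheel '[0,0,0,0.133,0,0,0,0.133,0,0,0,0.133,0,0,0,0.133,0,0,0,0.133]';python3 -c "
from h import *
arc([102.5],z=.1)
s=Cam('side')
p=s.atz(247.6,157.1,.068);print(p,np.degrees(np.arctan2(*(p[:2]-AX)[::-1])),np.linalg.norm(p[:2]-AX), s.proj([*(AX+.042*np.array([np.cos(1.789),np.sin(1.789)])),.068]))
s.crop(185,110,265,180,8,'s12.png',[[*(AX+.042*np.array([np.cos(1.789),np.sin(1.789)])),.068]])
"
```

```text
time: 15.6
eef_pos: [0.4863, -0.3397, 0.1482]
ee_rot: [0.889, -0.458, -0.002, -0.0]
ft_force: [-0.3, -0.1, -0.3]
grip_width: 0.302
time: 16.02
eef_pos: [0.4863, -0.3398, 0.1483]
ee_rot: [0.776, -0.631, -0.002, 0.0]
ft_force: [0.9, -0.3, -0.9]
grip_width: 0.3
t 16.02 alpha now 103.03 clamp 144.8 r 0.0474 z 0.1483 phi -168.3 q6 2.21 grip 0.3
102.5 0.0007,-0.0007,0.0604,-0.0042
[ 0.48967311 -0.34346616  0.068     ] 99.77386628099212 0.04316028806322108 [247.59069864 156.42693074]
```

View pics/s12.png

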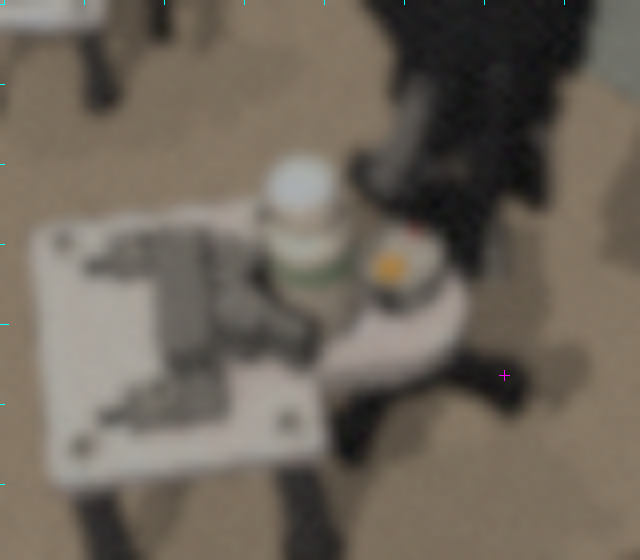

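```bash
python3 -m handwheel '[0.0005,-0.001,0.04,0,0.0005,-0.001,0.08,0,0.0005,-0.001,0.085,0,0.0005,-0.001,0.085,0,0.0005,-0.001,0.085,0]'; python3 -m handwheel '[0,0,0.01,0,0,0,0.02,0,0,0,0.03,0,0,0,0.0375,0,0,0,0.0375,0]';python3 -m handwheel '[0,0,0,0,0,0,0,0]' 0.5; python3 -c "
from h import *
fts();arc([106,110,115,120,125])
"
```

```text
time: 16.48
eef_pos: [0.4881, -0.3407, 0.0821]
ee_rot: [0.776, -0.631, -0.0, 0.0]
ft_force: [0.1, -0.6, -0.5]
grip_width: 0.297
time: 16.9
eef_pos: [0.4874, -0.3401, 0.0506]
ee_rot: [0.776, -0.631, -0.001, -0.0]
ft_force: [-0.8, 0.1, -0.2]
grip_width: 0.297
time: 17.07
eef_pos: [0.4874, -0.3403, 0.0516]
ee_rot: [0.776, -0.631, -0.001, 0.0]
ft_force: [-2.6, 0.3, -2.2]
grip_width: 0.251
tang 2.44 rad 0.81 fz -2.22 Mz -0.023
t 17.07 alpha now 101.92 clamp 143.7 r 0.0467 z 0.0516 phi -168.2 q6 2.21 grip 0.251
106 -0.0002,0.0042,0.0020,-0.0235
110 0.0002,0.0083,0.0020,-0.0457
115 0.0012,0.0133,0.0020,-0.0735
120 0.0026,0.0182,0.0020,-0.1013
125 0.0044,0.0230,0.0020,-0.1291
```

```bash
cat >> h.py <<'E'
def jt(n=6):
    a=[];f=[]
    for i in range(n):
        s=telemetry.state(); a.append(s["joint_torque"]); f.append(s["ft_force"]); p=s["eef_pos"]
        if i<n-1: imaging.get_image("side")
    d=p[:2]-AX; d/=np.linalg.norm(d); f=np.array(f); a=np.array(a)
    tg=-f[:,0]*d[1]+f[:,1]*d[0]
    print("tang %.2f+-%.2f rad %.2f"%(tg.mean(),tg.std()/n**.5,(f[:,:2]@d).mean()),"jt1 %.2f+-%.2f jt6 %.3f"%(a[:,0].mean(),a[:,0].std(),a[:,5].mean()),"vel",np.abs(s["qvel"]).max().round(4))
E
python3 -m handwheel '[0,0.0042,0.001,-0.023,0.0002,0.0083,0.001,-0.046,0.0012,0.0133,0.001,-0.073,0.0026,0.0182,0.001,-0.101,0.0044,0.023,0.001,-0.129]'; python3 -m handwheel '[0,0,0,0]'; python3 -c "
from h import *
jt();arc([127,129,131,133,135])
"
```

```text
time: 17.48
eef_pos: [0.4716, -0.3475, 0.0515]
ee_rot: [0.888, -0.46, 0.001, -0.0]
ft_force: [2.1, 2.6, -1.0]
grip_width: 0.249
time: 17.57
eef_pos: [0.471, -0.3479, 0.0515]
ee_rot: [0.888, -0.461, 0.0, -0.0]
ft_force: [-0.3, 0.8, 0.7]
grip_width: 0.254
tang -0.10+-0.10 rad 0.40 jt1 -0.37+-0.39 jt6 -0.372 vel 0.0078
t 17.82 alpha now 124.26 clamp 166.1 r 0.0456 z 0.0514 phi -145.1 q6 1.78 grip 0.249
127 -0.0017,0.0028,0.0018,-0.0117
129 -0.0016,0.0048,0.0018,-0.0229
131 -0.0014,0.0069,0.0018,-0.0340
133 -0.0011,0.0089,0.0018,-0.0451
135 -0.0008,0.0109,0.0018,-0.0562
```

```bash
python3 -m handwheel '[-0.001,0.0028,0.001,-0.0117,-0.001,0.0048,0.001,-0.023,-0.001,0.0069,0.001,-0.034,-0.001,0.0089,0.001,-0.045,-0.001,0.0109,0.001,-0.056]'; python3 -c "
from h import *
fts()
s=Cam('side');s.crop(195,110,255,170,10,'s13.png')
arc([137,139])
"
```

```text
time: 18.23
eef_pos: [0.4647, -0.3531, 0.0508]
ee_rot: [0.924, -0.382, 0.001, 0.0]
ft_force: [3.6, 1.3, -0.1]
grip_width: 0.251
tang -3.51 rad -1.55 fz -0.08 Mz -0.056
t 18.28 alpha now 134.82 clamp 176.6 r 0.0463 z 0.0508 phi -134.8 q6 1.58 grip 0.25
137 -0.0009,0.0022,0.0010,-0.0101
139 -0.0008,0.0043,0.0010,-0.0212
```

View pics/s13.png

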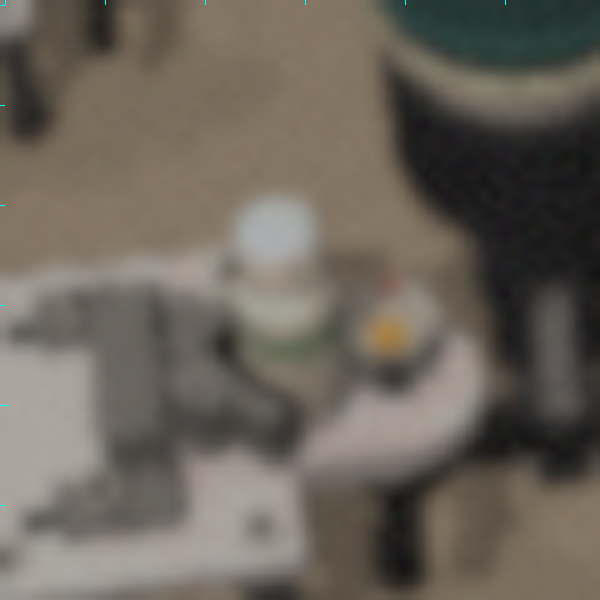

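```bash
python3 -m handwheel '[-0.0004,0.0012,0,-0.0064]'|grep ft; for i in 1 2 3 4 5; do python3 -m handwheel '[0,0.00117,0,-0.0064]' >/dev/null; python3 -c "
from h import *
fts()"; done; python3 -c "
from h import *
arc([])"
```

```text
ft_force: [3.5, -0.6, -0.0]
tang -2.56 rad -1.57 fz 1.28 Mz -0.058
tang -1.81 rad -2.79 fz 0.8 Mz 0.003
tang -2.77 rad -1.06 fz 0.58 Mz 0.018
tang -2.24 rad -1.65 fz 0.48 Mz 0.013
tang -4.23 rad -1.49 fz 1.18 Mz -0.011
t 18.78 alpha now 141.54 clamp 183.3 r 0.0477 z 0.0505 phi -127.9 q6 1.45 grip 0.252
```

```bash
for i in 1 2; do python3 -m handwheel '[0.00002,0.0009,0,-0.005]' >/dev/null; python3 -c "
from h import *
fts()"; done; python3 -c "
from h import *
arc([]);jt()"
```

```text
tang -4.64 rad -2.16 fz 0.6 Mz 0.023
tang -6.07 rad -2.63 fz 0.83 Mz 0.001
t 18.95 alpha now 143.13 clamp 184.9 r 0.0477 z 0.0504 phi -126.2 q6 1.42 grip 0.255
tang -4.48+-0.33 rad -2.64 jt1 -2.56+-0.09 jt6 -0.007 vel 0.001
```

```bash
python3 -c "
from h import *
s=Cam('side');s.crop(195,110,255,170,10,'s14.png',[(.5208,-.4069,.157)])
t=Cam('top');t.crop(310,170,390,240,8,'t14.png')
jt()"
```

```text
tang -4.19+-0.15 rad -2.65 jt1 -2.50+-0.00 jt6 -0.013 vel 0.0012
```

View pics/s14.png

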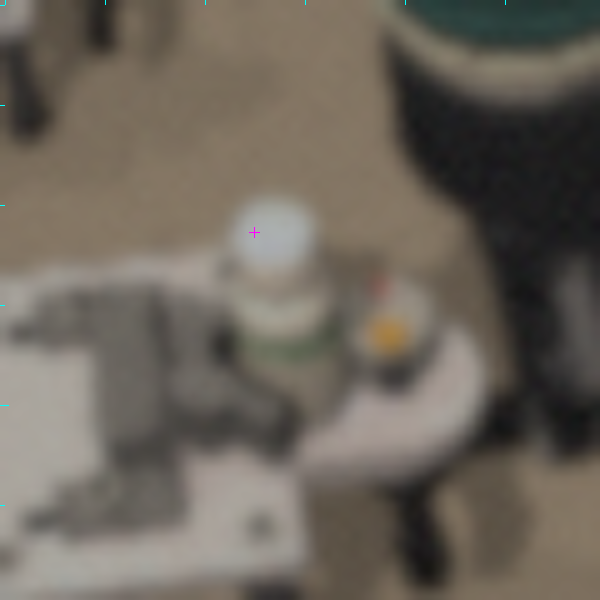

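View pics/t14.png

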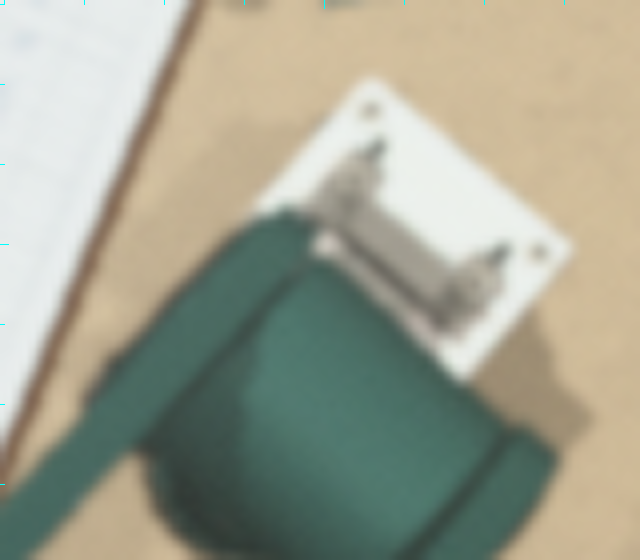

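The force rose from a steady 2.4 N at the boss while turning to about 6 N. That is roughly 15 N at the cam, so this is the bite. I'm stopping here and backing off.

```bash
python3 -m handwheel '[0,-0.001,0,0,0,-0.002,0,0,0,-0.003,0,0,0,-0.003,0,0,0,-0.003,0,0]' 0.5; python3 -c "
from h import *
jt();arc([])"; python3 -m handwheel '[0,0,0,0,0,0,0,0,0,0,0,0]' 0.2;  python3 -c "
from h import *
jt(4);arc([])"
```

```text
time: 19.97
eef_pos: [0.4593, -0.3553, 0.0501]
ee_rot: [0.95, -0.311, -0.001, -0.0]
ft_force: [0.1, 0.5, 0.1]
grip_width: 0.252
tang -0.10+-0.14 rad -0.28 jt1 0.01+-0.02 jt6 0.000 vel 0.0012
t 20.22 alpha now 140.68 clamp 182.5 r 0.0481 z 0.0503 phi -126.2 q6 1.43 grip 0.248
time: 20.47
eef_pos: [0.4599, -0.3555, 0.0504]
ee_rot: [0.95, -0.311, 0.0, 0.0]
ft_force: [0.2, -0.5, 0.2]
grip_width: 0.4
tang -0.15+-0.16 rad -0.24 jt1 -0.01+-0.00 jt6 -0.000 vel 0.0019
t 20.62 alpha now 140.57 clamp 182.4 r 0.0481 z 0.0504 phi -126.2 q6 1.43 grip 0.401
```

```bash
python3 -m handwheel '[0,0,-0.02,0,0,0,-0.06,0,0,0,-0.1,0,0,0,-0.15,0,0,0,-0.2,0]'; python3 -m handwheel '[-0.15,0,-0.05,0,-0.15,0,-0.05,0,-0.15,0,-0.05,0,-0.15,0,-0.05,0,-0.15,0,-0.05,0]'; python3 -m handwheel '[0,0,0,0,0,0,0,0,0,0,0,0]';python3 -c "
from h import *
plan(.4,-.2,.3)
n=[(.5208,-.4069,.157)]
s=Cam('side');s.crop(185,110,255,180,8,'s15.png',n)
s.crop(260,255,380,365,6,'s15b.png')
t=Cam('top');t.crop(320,170,390,240,8,'t15.png',n)"
```

```text
time: 21.03
eef_pos: [0.4592, -0.3548, 0.2114]
ee_rot: [0.95, -0.311, -0.001, -0.0]
ft_force: [0.6, -0.8, -0.2]
grip_width: 0.401
time: 21.45
eef_pos: [0.3619, -0.2834, 0.2514]
ee_rot: [0.95, -0.311, 0.001, 0.0]
ft_force: [0.2, -0.6, -1.0]
grip_width: 0.403
time: 21.7
eef_pos: [0.3639, -0.2853, 0.2499]
ee_rot: [0.95, -0.311, -0.0, -0.0]
ft_force: [-0.4, 0.2, 0.3]
grip_width: 0.401
t 21.7 p [ 0.3639 -0.2853  0.2499] phi -126.2 units [-0.0266 -0.1127 -0.0626] turn 0.0 dist mm 105 q6 1.39 tilt 0.01
```

View pics/s15.png

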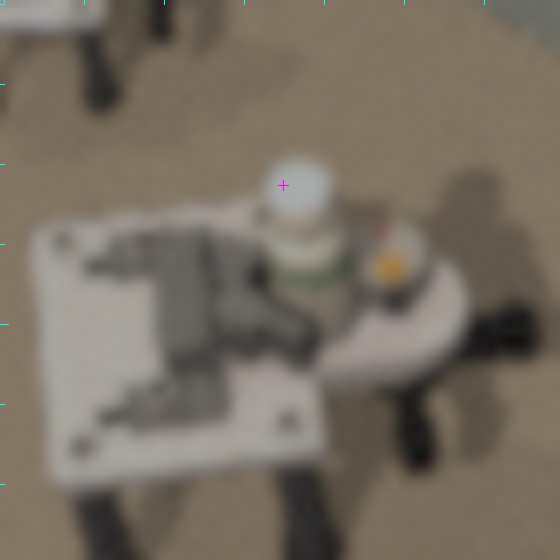

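View pics/t15.png

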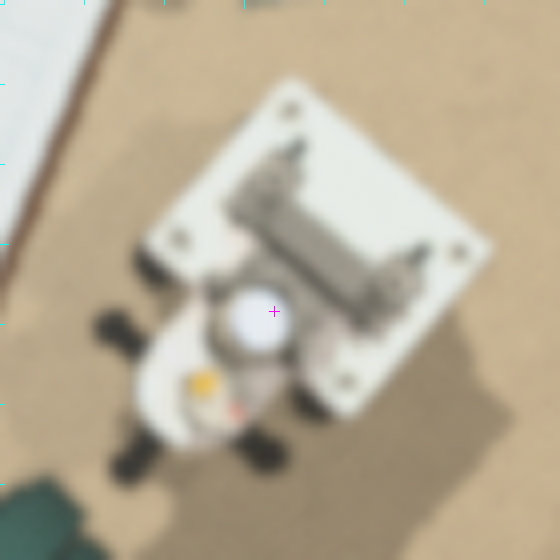

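View pics/s15b.png

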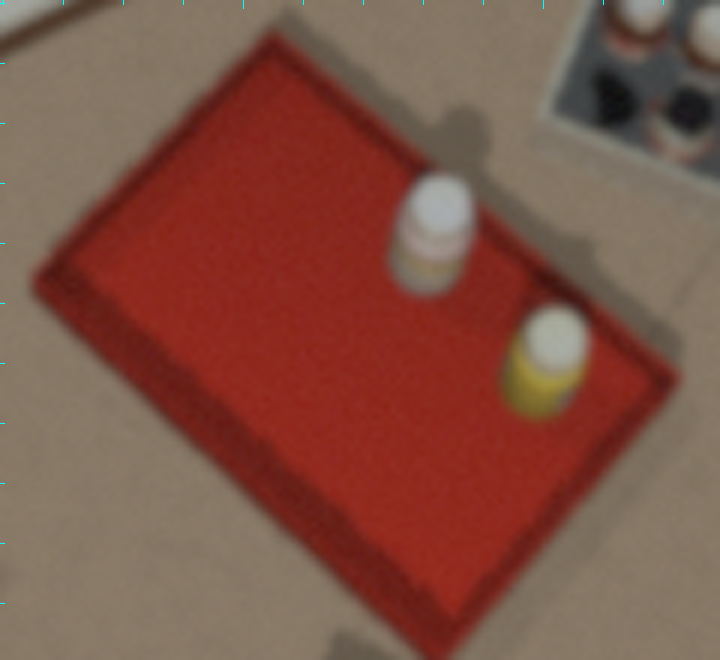

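```bash
python3 -c "
from h import *
import math
t=Cam('top');s=Cam('side')
t.crop(335,190,365,230,16,'t16.png');s.crop(205,125,245,165,14,'s16.png')
a=-.729;u=np.array([math.cos(a),math.sin(a)]);v=np.array([-u[1],u[0]])
for n,c,cap,g in(('t',t,(320+261/8-.5,170+322/8-.5),(320+204/8-.5,170+384/8-.5)),('s',s,(185+298/8-.5,110+184/8-.5),(185+392/8-.5,110+267/8-.5))):
    P=c.atz(*cap,.157)[:2];G=c.atz(*g,.103)[:2];print(n,P,G,'rel to AX',(P-AX)@u,(P-AX)@v,'rel to dot',(P-G)@u,(P-G)@v)
print(tri(t,(320+261/8-.5,170+322/8-.5),s,(185+298/8-.5,110+184/8-.5)))
"
```

```text
t [ 0.51660179 -0.40150518] [ 0.49636175 -0.38511289] rel to AX 0.024948190105360684 0.001492831501763402 rel to dot 0.026015148665043723 0.0012563373762281467
s [ 0.51721238 -0.40366287] [ 0.49510118 -0.38747201] rel to AX 0.02684087826188856 0.0002902615629125633 rel to dot 0.027276554735278437 0.0026529921927923015
(array([ 0.51716203, -0.40220176,  0.15789047]), np.float64(0.0020506532023978506))
```

View pics/t16.png

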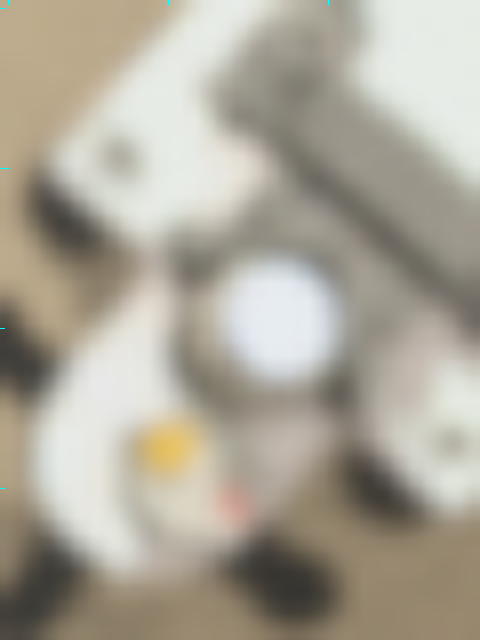

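View pics/s16.png

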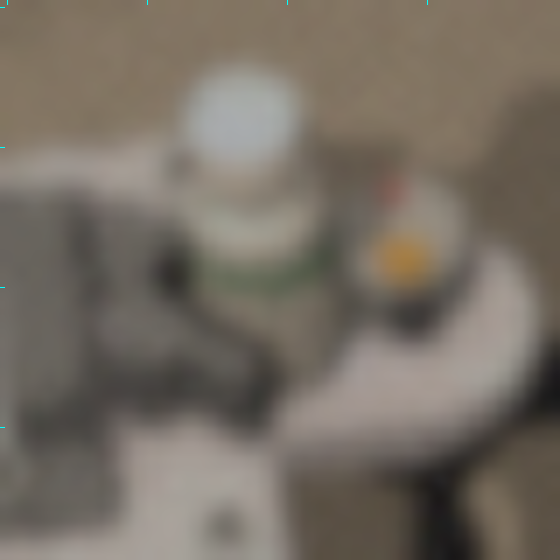

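```bash
python3 -c "
from h import *
print(workorder.finish_job())"
```

```text
the job is handed in; nothing more can be done
None
```

I stood the green-banded vial on the larger clamp's plate and turned the cross knob anticlockwise in two strokes until the cam bit. Then I let go, backed the arm off and handed the job in at about 22 s. The hand-in reports no verdict, so success isn't confirmed.

**Clamping force:** this is inferred, since the cam force can't be read directly. Pushing the knob's boss took a steady 2.4 N, about the stated 0.1 N m, and rose to about 6 N at a turn of about 1.58 rad. That puts the cam at roughly 15 N, give or take 3 N. The knob then held 4.2 N without moving, which means at least about 7 N. After I backed off, the tool read zero load.

**Final pictures:**
- **Vial and knob:** the vial stands upright between the cam and the notch. The red dot confirms the knob's turn.
- **Other vials:** the lilac and yellow ones are at the same pixels as at the start.

**Check that disagreed:** the two cameras put the vial 25 to 27 mm from the knob's axis, and the top view alone puts it about 6 mm from the nest point, close to the 7 mm limit. With the cam touching the vial at this turn, it should be about 27 mm from the axis, or about 4 mm from the nest. I couldn't see whether the vial touches both faces of the notch, and I didn't re-push the knob after letting go.

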